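# Roll a round bar into the V-block and set it against the stop

### The job

Roll the round metal bar along the bench by gently pushing its side with your fingers, up the ramp of the V-block and over the crest, so that it drops into the groove; then gently push it endways along the groove until its end rests against the stop plate. Do not grasp, lift or tip up the bar, and leave the amber bottle, the wash bottle and the vial standing where they are.

Things in the scene. Friction and masses are not known exactly. Their poses are not given: they have to be found in the camera images.
- bar: Solid round bar of bare grey metal, 40 mm diameter, 150 mm long, 0.4 to 0.6 kg, smooth (friction about 0.35 on all it touches). It lies on the V-block's ramp side; rolls easily but soon stops. Origin at its middle on its axis (20 mm above the bench); its x runs along the bar. It starts within 0.15 rad of the groove's direction, its near end clear of the stop plate by 18 to 38 mm.
- vblock: Steel V-block fixed to the bench, 130 mm long. Origin on the bench below the groove's bottom, half-way along. x runs along the groove, away from the robot: stop plate at the near (-x) end, +x end open; y across: the bar comes from -y and rolls to +y. The groove's two 45 degree faces meet at y = 0, z = 4 mm; the far jaw is 44 mm high, y = 40 to 56 mm.
- crest (a point): Middle of the low jaw's flat crest, 20 mm above the bench, at x = 0, y = -20 mm in the V-block's frame. The crest is 8 mm wide (y = -24 to -16); from it the ramp slopes straight down to the bench at y = -79 mm, as long as the block. Axes as the V-block's.
- seat (a point): Where the bar's middle is when it lies in the groove with its end against the stop: x = 10 mm, y = 0, z = 32 mm in the V-block's frame. The bar's free end then stands out 20 mm past the open end of the block (85 mm from the V-block's origin), so it can be pushed there by a finger beside the block. Axes as the V-block's.
- stop_face (a point): Point on the stop plate's face that the bar's end meets: x = -65 mm, y = 0, z = 32 mm in the V-block's frame. The fixed steel plate is 10 mm thick, 48 mm high, 60 mm wide (y = -22 to 38 mm) and faces +x, along the groove.
- amber_bottle: Bystander: upright amber glass bottle with black cap, 48 mm in diameter, 114 mm high; origin at the centre of its underside.
- wash_bottle: Bystander: upright white squeeze bottle with a red pointed cap, 68 mm in diameter, 150 mm high; origin at the centre of its underside.
- vial: Bystander: small upright vial with white cap, 23 mm in diameter, 45 mm high; origin at the centre of its underside.

How it is judged:
By the outcome, as a careful person would: the job done as asked, in the order asked, and still so for the second after the job is handed in, with the robot touching nothing.
It also fails if it takes over 54 s, if anything falls off the work surface, if the arm or the gripper's body presses on something with over 40 N, if the wrist force passes 120 N, or if a joint passes its speed limit or range.

### The arm

A 7-joint arm with a two-finger parallel gripper is mounted at the origin on a cart in front of the work surface, level with it; the furniture and walls round the work are solid. World frame = base frame: x ahead of the robot, y to its left, z up, the work surface at z = 0. Lengths are in mm, angles in degrees, forces in N, time in s.
With the tool pointing down it reaches from about 350 to 900 mm from the base axis. Payload 19.9 kg.
Tool frame: the origin (TCP) lies on the centre line of the jaws, within the pads' length; the fingertips stand 25 mm ahead of it and the grasp point (between the pads) lies 6 mm ahead of it; z points along the fingers, y is the line along which they close (so a half turn about z gives the same grasp; the last joint's range is limited). The gripper opens to 94 mm and grips with 3 to 60 N. Pads are 16 mm wide; open, the fingers measure 119 mm over their backs; the gripper's body (75 mm by 177 mm) begins 78 mm behind the grasp point.
Start: joints at [61.908, 23.915, -0.59, 92.452, 0.269, 63.638, -3.037], TCP at [271.17, -563.088, 230.425] pointing down, gripper open.
Joint ranges: [-161.28, 161.28], [-22.2, 115.67], [-73.04, 71.86], [3.21, 147.25], [-68.34, 248.33], [10.77, 114.83], [-161.83, 161.83]. Speed limits (degrees/s): [108.29, 108.29, 136.94, 136.94, 172.46, 172.46, 172.46].

### API

Orientations are given as a 3x3 rotation matrix whose columns are the frame's x, y, z axes.
In Python, from cell import observe, grab_frame, calibration, workorder, recognise gives the robot as it stands.
- The arm moves only by the tool servo_tool, never from a script. Its argument "steps" is a list of rows, each an object with "slide": the shift along the tool's x, y, z normalised to -1 to 1, where 1 is 0.25 m, a list of three; "turn": the turn, a rotation vector about the tool's x, y, z normalised to -1 to 1, where 1 is pi rad, a list of three; "hand": the closure, from 0 (fully open) to 1 (shut). A call has 1 to 12 rows; each row is the pose to reach, as a shift and turn from the pose commanded when the call began, along the tool's axes at that moment, turning the shorter way round; what a row does not reach only later rows make up. A row lasts 1/8 s, in which the tool goes at most 62.5 mm and 10.7 degrees, less where a joint would pass 70% of its speed; a pose out of reach is approached as far as the arm can. A call with a number of a shift or a turn outside -1 to 1 is refused whole. A call with a gripper value outside its range is refused whole. The fingers move at their own pace and stop on an object; "grip_force" is the grip in N (left out, the last holds). Time passes only in rows, so rows that repeat a pose let the fingers close. It gives the time, the measured TCP pose, the force, the opening and the grip force at its end, in the units of the state.
- observe(): the state, without advancing time (a new reading comes with each control period).
- grab_frame(name): name is "scene" or "top" or "wrist"; returns the picture (480x640x3 uint8, red, green, blue); there is no depth.
- calibration(name): a dict with "K" (3x3 intrinsics, pixels), "dist_coeffs" ([k1, k2, p1, p2, k3] as OpenCV has them; the pictures are not rectified), "world_to_cam" (4x4, takes a point from world to camera coordinates). Camera axes: x right, y up, looking along -z (the intrinsics and any distortion apply to the point x, -y, -z); pixel columns grow to the right and rows downward; lengths in mm; the calibration is good to about 2 mm. A picture is of the moment at which its call begins: read the wrist's pose just before it. calibration takes no time and is no camera call; for the wrist camera it gives the pose at the moment of the call.
- workorder.hand_in(): hands the job in; it is judged then, once.
Trained networks look in the newest picture that a camera, given by its name, has taken for a name from the list of things; names that differ only in an ending like _2 or _b are one class to them, and where a whole thing is asked for, a point or a joint stands for the part that bears it (a point fixed in the world has none). Each returns a list of dicts, best first, with "score" (0 to 1); they miss things now and then, are a little off and sometimes report something else, mostly with a low value. They report only what shows in the picture. A call takes as long as a camera call.
- recognise(target, camera): "pixel" ([row, column] in pixels, amid what is visible of it).
The state is a dict: "time_s": time; "joint_positions": joint angles; "qvel": joint speeds; "effort": joint torques, N m; "ee_pos": TCP position; "tool_rot": TCP orientation; "ft_force": force on the tool from outside, world axes, zero at the start; "torque": the same for the moment, N m; "grip_width": finger opening in mm; "grip_force": force on a finger pad.
Only numpy, scipy, OpenCV 4.12 (cv2) and the standard library are available. Lean on these libraries where they do the work, as an engineer would, in place of code of your own. Each camera call takes 0.05 s, during which the arm holds its last target. There are 200 camera calls.

## Working session

There is one attempt and no reset: what is moved stays moved. The work goes in short steps, Python scripts to look and compute and a tool call to move; the robot and the scene stay as the last step left them, time stands still between calls to the robot, and variables do not carry over. Pictures are saved under pics/ and viewed, at most 13 in all, crops included, and the job is handed in when it is done.

Besides the shell and the picture viewer there is one more tool, called after "Emit:" as a command line: name --argument value ..., lists and objects as JSON in quotes. servo_tool: Moves the arm, as the interface text tells. Scaled input: -1 to 1 covers 0.25 m each way for a shift and pi rad each way for a turn. Its arguments: {"type":"object","properties":{"steps":{"type":"array"},"grip_force":{"type":"number"}},"required":["steps"]}

```bash
mkdir -p pics
cat > h.py <<'E'
import numpy as np, cv2, json
from cell import observe, grab_frame, calibration, workorder, recognise
def ray(cam,px):
    c=calibration(cam);K=np.array(c["K"]);d=np.array(c["dist_coeffs"]);T=np.array(c["world_to_cam"])
    p=cv2.undistortPoints(np.array([[[px[1],px[0]]]],float),K,d)[0,0]
    R=T[:3,:3];o=-R.T@T[:3,3];v=R.T@np.array([p[0],-p[1],-1]);return o,v
def atz(cam,px,z):
    o,v=ray(cam,px);return o+v*(z-o[2])/v[2]
def proj(cam,P):
    c=calibration(cam);K=np.array(c["K"]);d=np.array(c["dist_coeffs"]);T=np.array(c["world_to_cam"])
    q=(T[:3,:3]@np.atleast_2d(P).T).T+T[:3,3];q=q*[1,-1,-1]
    return cv2.projectPoints(q,np.zeros(3),np.zeros(3),K,d)[0][:,0]
def save(cam,name):
    im=grab_frame(cam);cv2.imwrite("pics/"+name,im[:,:,::-1]);return im
E
python3 - <<'E'
from h import *
np.set_printoptions(precision=1,suppress=True)
save("top","t0.png");
for t,z in [("bar",20),("vblock",20),("amber_bottle",57),("wash_bottle",75),("vial",22)]:
    for r in recognise(t,"top")[:2]: print(t,r["score"],r["pixel"],atz("top",r["pixel"],z))
save("scene","s0.png")
o=observe();print(o["time_s"],o["ee_pos"],o["tool_rot"],o["grip_width"])
print(ray("top",[240,320]),ray("scene",[240,320]))
E
```

```text
bar 0.9 [242.4, 353.4] [583.2 -89.   20. ]
vblock 0.72 [269.6, 304.3] [498.9  53.7  20. ]
amber_bottle 0.7 [300.8, 445.5] [ 418.3 -357.3   57. ]
wash_bottle 0.89 [256.7, 202.2] [525.4 344.6  75. ]
vial 0.5 [185.4, 338.1] [752.6 -39.4  22. ]
0.35 [ 271.2 -563.   230.3] [[ 0.9  0.4 -0. ]
 [ 0.4 -0.9  0. ]
 [-0.  -0.  -1. ]] 94.04025210602131
(array([ 456.9,   11.1, 1511.9]), array([ 0.1, -0. , -1. ])) (array([-227.5,  705.1, 1226. ]), array([ 0.5, -0.4, -0.7]))
```

View pics/t0.png

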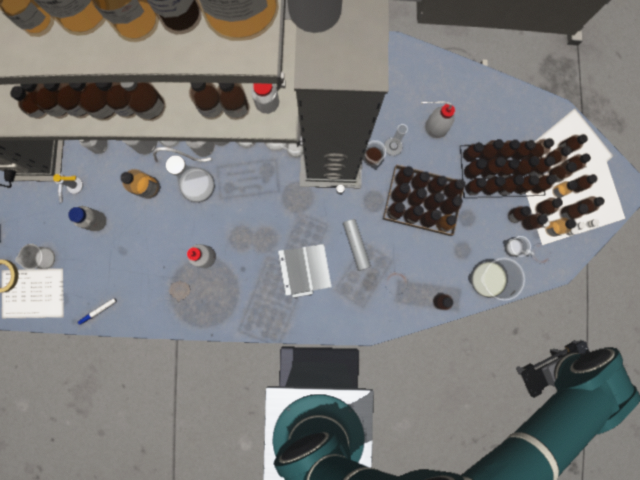

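View pics/s0.png

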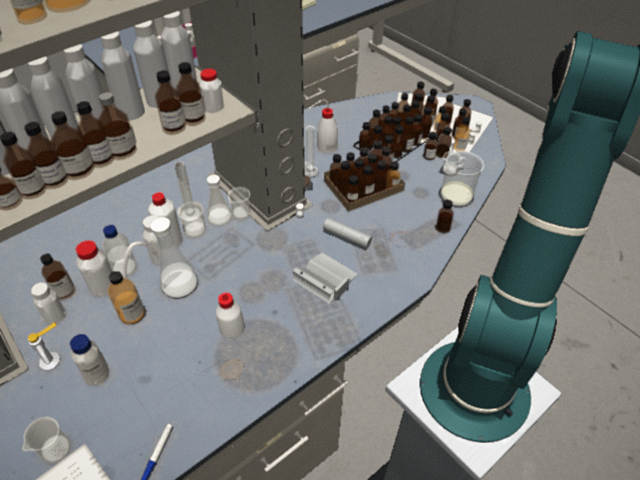

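The top view shows the block at about (305,270) px, with its groove running up and slightly left. The bar is to its right at (357,245), the vial beyond at (340,188), the amber bottle at (443,300) and the wash bottle at (200,257). Next I'll work out a viewing pose for the wrist camera.

```bash
cat >> h.py <<'E'
from scipy.spatial.transform import Rotation as Rn
def goal(pos,yaw):
    """slide/turn for tool down, tool y along world heading yaw(deg), x to its left"""
    o=observe();p=np.array(o["ee_pos"]);R=np.array(o["tool_rot"])
    c,s=np.cos(np.radians(yaw)),np.sin(np.radians(yaw))
    G=np.array([[-s,c,0],[c,s,0],[0,0,-1.]])
    print("slide",np.round(R.T@(np.array(pos)-p)/250,4),"turn",np.round(Rn.from_matrix(R.T@G).as_rotvec()/np.pi,4))
E
python3 - <<'E'
from h import *
np.set_printoptions(precision=3,suppress=True)
o=observe();print(np.array(o["tool_rot"]))
goal([520,-60,330],5)
T=np.array(calibration("wrist")["world_to_cam"]);R=np.array(o["tool_rot"])
c=-T[:3,:3].T@T[:3,3];print("cam in tool",R.T@(c-np.array(o["ee_pos"])),"look",R.T@-T[2,:3])
E
```

```text
[[ 0.901  0.434 -0.   ]
 [ 0.434 -0.901  0.   ]
 [-0.    -0.    -1.   ]]
slide [ 1.77  -1.381 -0.398] turn [-0.    -0.    -0.385]
cam in tool [  65.736   -0.625 -153.777] look [-0.231  0.     0.973]
```

Emit:
servo_tool --steps '[{"slide": [0.1, -0.1, -0.4], "turn": [0, 0, -0.05], "hand": 0}, {"slide": [0.9, -0.7, -0.4], "turn": [0, 0, -0.38], "hand": 0}, {"slide": [0.9, -0.7, -0.4], "turn": [0, 0, -0.38], "hand": 0}, {"slide": [0.9, -0.7, -0.4], "turn": [0, 0, -0.38], "hand": 0}, {"slide": [0.9, -0.7, -0.4], "turn": [0, 0, -0.38], "hand": 0}, {"slide": [0.9, -0.7, -0.4], "turn": [0, 0, -0.38], "hand": 0}, {"slide": [0.9, -0.7, -0.4], "turn": [0, 0, -0.38], "hand": 0}, {"slide": [0.9, -0.7, -0.4], "turn": [0, 0, -0.38], "hand": 0}, {"slide": [0.9, -0.7, -0.4], "turn": [0, 0, -0.38], "hand": 0}]'

```text
time_s: 1.48
ee_pos: [397.8, -308.0, 330.4]
tool_rot: [[-0.069, 0.998, -0.0], [0.998, 0.069, 0.0], [0.0, -0.0, -1.0]]
ft_force: [-0.0, -0.1, 0.4]
grip_width: 94.1
grip_force: 0.0
```

```bash
python3 -c "
from h import *
goal([520,-60,330],5)"
```

```text
slide [0.9562 0.556  0.0015] turn [-0.0001 -0.     -0.0059]
```

Emit:
servo_tool --steps '[{"slide": [0.95, 0.55, 0], "turn": [0, 0, 0], "hand": 0}, {"slide": [0.95, 0.55, 0], "turn": [0, 0, 0], "hand": 0}, {"slide": [0.95, 0.55, 0], "turn": [0, 0, 0], "hand": 0}, {"slide": [0.95, 0.55, 0], "turn": [0, 0, 0], "hand": 0}, {"slide": [0.95, 0.55, 0], "turn": [0, 0, 0], "hand": 0}, {"slide": [0.95, 0.55, 0], "turn": [0, 0, 0], "hand": 0}, {"slide": [0.95, 0.55, 0], "turn": [0, 0, 0], "hand": 0}]'

```text
time_s: 2.35
ee_pos: [517.8, -62.1, 330.3]
tool_rot: [[-0.07, 0.998, -0.0], [0.998, 0.07, -0.0], [-0.0, -0.0, -1.0]]
ft_force: [-0.2, 0.2, 0.1]
grip_width: 93.7
grip_force: 0.0
```

Run:
```python
from h import *
np.set_printoptions(precision=1,suppress=True)
o=observe();print(o["time_s"],o["ee_pos"])
save("wrist","w0.png")
for t,z in [("bar",20),("vblock",20),("vial",22)]:
    for r in recognise(t,"wrist")[:2]: print(t,r["score"],r["pixel"],atz("wrist",r["pixel"],z))
```

```text
2.35 [517.8 -62.1 330.3]
bar 0.88 [237.1, 367.9] [578.3 -98.1  20. ]
vblock 0.94 [96.2, 311.9] [498.2  62.8  20. ]
vial 0.79 [205.2, 505.3] [741.2 -46.   22. ]
```

View pics/w0.png

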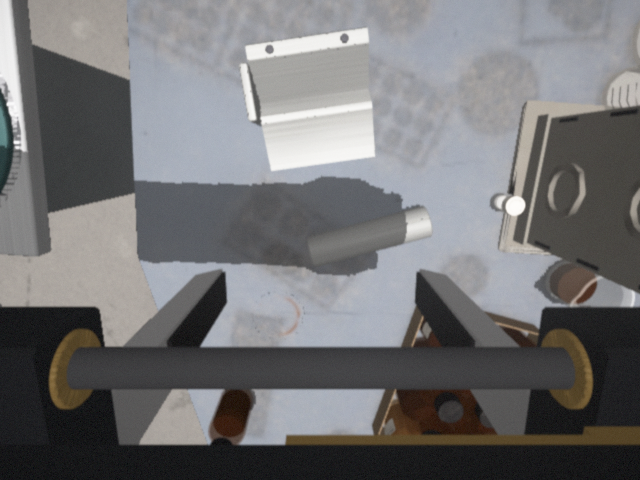

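The wrist view shows the block with ramp toe corners at (270,170) and (375,156) px and far-jaw back corners at (247,45) and (368,28). The bar's ends are at about (312,250) and (428,220). I'll fit both poses and overlay them to check.

Run:
```python
from h import *
from scipy.optimize import least_squares
np.set_printoptions(precision=1,suppress=True)
def tf(q,P):
    c,s=np.cos(q[2]),np.sin(q[2]);P=np.array(P,float);return np.c_[q[0]+c*P[:,0]-s*P[:,1],q[1]+s*P[:,0]+c*P[:,1],P[:,2]]
M=[[-65,-79,0],[65,-79,0],[-65,56,44],[65,56,44]]
px=np.array([[270,170],[375,156],[247,45],[368,28]],float)
f=least_squares(lambda q:(proj("wrist",tf(q,M))-px).ravel(),[500,50,0.1]);q=f.x
print("vblock",q[:2],np.degrees(q[2]),f.fun)
# bar: ends' outline
a=np.array([310,251]);b=np.array([431,221])
A=atz("wrist",[248.5,311],20);B=atz("wrist",[221,428],20);print("bar ends",A,B,np.linalg.norm(A-B),(A+B)/2,np.degrees(np.arctan2(B[1]-A[1],B[0]-A[0])))
C=(A+B)/2;u=(B-A)/np.linalg.norm(B-A);n=np.array([-u[1],u[0],0])
d=C[:2]-q[:2];c,s=np.cos(q[2]),np.sin(q[2]);print("bar in block",c*d[0]+s*d[1],-s*d[0]+c*d[1])
im=cv2.imread("pics/w0.png");S=4;big=cv2.resize(im[10:160+110,230:430],None,fx=S,fy=S,interpolation=cv2.INTER_CUBIC)[:,:800]
def ln(P,col):
    pp=(proj("wrist",P)-[230,10]+.5)*S
    cv2.polylines(big,[np.int32(pp)],False,col,1)
for y,z in [(-79,0),(-24,20),(-16,20),(0,4),(40,44),(56,44)]: ln(tf(q,[[-65,y,z],[65,y,z]]),(0,0,255))
for sg in(1,-1):ln([C-75*u+20*sg*n,C+75*u+20*sg*n],(0,255,0))
for e in(-75,75): ln([C+e*u+20*(np.cos(t)*n+np.sin(t)*np.array([0,0,1])) for t in np.linspace(0,6.3,40)],(0,255,0))
cv2.imwrite("pics/o0.png",cv2.resize(big,None,fx=.57,fy=.57,interpolation=cv2.INTER_AREA))
```

```text
vblock [500.7  64.5] 11.130864233866511 [ 1.   0.6 -0.4  1.3 -1.  -0.8  0.5 -0.7]
bar ends [ 508.6 -117.3   20. ] [650.5 -72.3  20. ] 148.92048209936604 [579.6 -94.8  20. ] 17.58963057457863
bar in block 46.60182168936763 -171.4934940437783
```

View pics/o0.png

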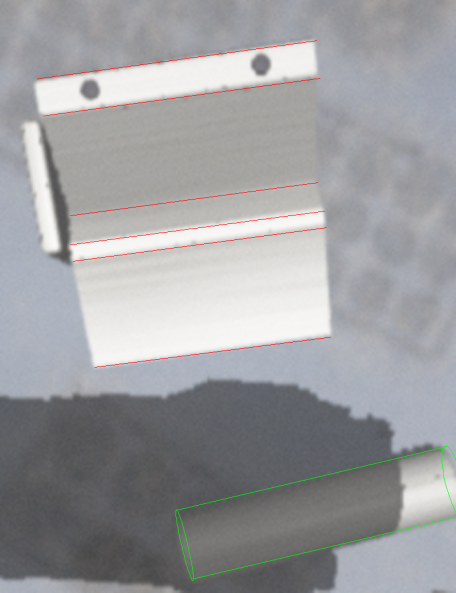

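```bash
cat >> h.py <<'E'
VB=np.array([500.7,64.5]);VY=11.1
def blk(x,y):
    c,s=np.cos(np.radians(VY)),np.sin(np.radians(VY));return VB+[c*x-s*y,s*x+c*y]
def inblk(p):
    c,s=np.cos(np.radians(VY)),np.sin(np.radians(VY));d=np.array(p)[:2]-VB;return np.array([c*d[0]+s*d[1],-s*d[0]+c*d[1]])
E
python3 - <<'E'
from h import *
np.set_printoptions(precision=1,suppress=True)
for n,p in [("circle",[315,290]),("box corner",[310,417]),("box",[430,375])]: print(n,atz("wrist",p,0))
print(atz("top",[168,398],30),atz("top",[225,386],30))
C=np.array([579.6,-94.8]);n=np.array([-np.sin(np.radians(17.6)),np.cos(np.radians(17.6))])
s=C-42*n;print(s)
goal([*s,330],17.6);goal([*s,38],17.6)
E
```

```text
circle [ 485.7 -218.3    0. ]
box corner [ 658. -199.   -0.]
box [ 620.3 -392.7    0. ]
[ 809.8 -217.4   30. ] [ 636.7 -183.7   30. ]
[ 592.3 -134.8]
slide [-0.3  0.3  0. ] turn [-0.   0.  -0.1]
slide [-0.3  0.3  1.2] turn [-0.   0.  -0.1]
```

```bash
python3 -c "
from h import *
goal([592.3,-134.8,38],17.6)"
```

```text
slide [-0.311   0.277   1.1699] turn [-0.      0.0001 -0.0755]
```

Emit:
servo_tool --steps '[{"slide": [-0.31, 0.28, 0.2], "turn": [0, 0, -0.0755], "hand": 0}, {"slide": [-0.31, 0.28, 0.4], "turn": [0, 0, -0.0755], "hand": 0}, {"slide": [-0.31, 0.28, 0.6], "turn": [0, 0, -0.0755], "hand": 0}, {"slide": [-0.31, 0.28, 0.8], "turn": [0, 0, -0.0755], "hand": 0}, {"slide": [-0.31, 0.28, 1.0], "turn": [0, 0, -0.0755], "hand": 0}, {"slide": [-0.31, 0.28, 1.0], "turn": [0, 0, -0.0755], "hand": 0}, {"slide": [-0.31, 0.28, 1.0], "turn": [0, 0, -0.0755], "hand": 0}]'

```text
time_s: 3.42
ee_pos: [594.4, -133.6, 82.5]
tool_rot: [[-0.304, 0.953, 0.002], [0.953, 0.304, -0.0], [-0.001, 0.002, -1.0]]
ft_force: [-0.3, -0.5, 0.5]
grip_width: 94.0
grip_force: 0.0
```

Run:
```python
from h import *
np.set_printoptions(precision=1,suppress=True)
o=observe();print(o["ee_pos"],inblk(o["ee_pos"]))
save("wrist","w1.png")
for r in recognise("bar","wrist")[:2]: print(r["score"],r["pixel"],atz("wrist",r["pixel"],20))
```

```text
[ 594.4 -133.6   82.5] [  53.8 -212.4]
0.94 [199.6, 315.9] [579.7 -97.5  20. ]
0.58 [9.9, 297.6] [541.7  -7.8  20. ]
```

View pics/w1.png

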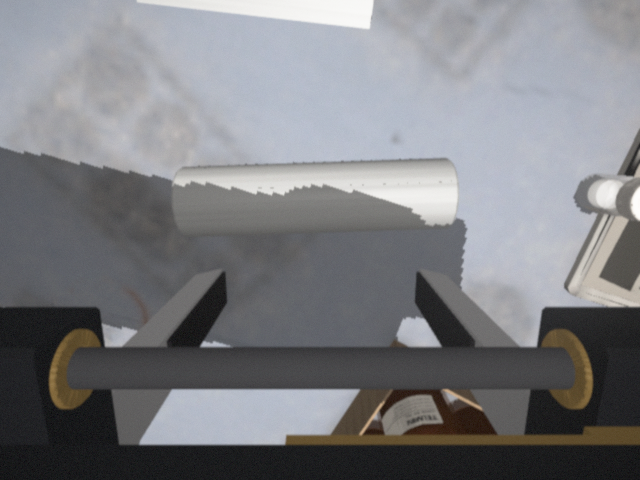

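The wrist view shows the bar horizontal, from (172,201) to (458,190) px, centred ahead of both open fingers and about 2° off the tool axis. The space where the fingers will go down is clear.

Emit:
servo_tool --steps '[{"slide": [0, 0, 0.08], "turn": [0, 0, -0.005], "hand": 0}, {"slide": [0, 0, 0.16], "turn": [0, 0, -0.01], "hand": 0}, {"slide": [0, 0, 0.17], "turn": [0, 0, -0.01], "hand": 0}, {"slide": [0, 0, 0.17], "turn": [0, 0, -0.01], "hand": 0}]'

```text
time_s: 4.03
ee_pos: [593.4, -133.2, 37.7]
tool_rot: [[-0.334, 0.943, -0.001], [0.943, 0.334, 0.0], [0.001, -0.0, -1.0]]
ft_force: [1.1, 0.8, 0.2]
grip_width: 93.9
grip_force: 0.0
```

```bash
cat >> h.py <<'E'
def st():
    o=observe();R=np.array(o["tool_rot"]);p=o["ee_pos"]
    print("t",o["time_s"],"blk",inblk(p).round(1),"z",round(p[2],1),"yaw",round(np.degrees(np.arctan2(R[1,1],R[0,1]))-VY,2),"F",np.round(o["ft_force"],1))
def gb(x,y,z,dy=0): st();goal([*blk(x,y),z],VY+dy)
E
python3 -c "
from h import *
gb(49,-160,39,5);gb(46,-113,40,0)"
```

```text
t 4.025 blk [  52.9 -211.8] z 37.7 yaw 8.4 F [1.1 0.8 0.2]
slide [ 0.2072  0.0149 -0.0051] turn [-0.0001 -0.0002  0.0189]
t 4.025 blk [  52.9 -211.8] z 37.7 yaw 8.4 F [1.1 0.8 0.2]
slide [ 0.395   0.0305 -0.009 ] turn [-0.0002 -0.0002  0.0467]
```

Emit:
servo_tool --steps '[{"slide": [0.02, 0.001, -0.001], "turn": [0, 0, 0], "hand": 0}, {"slide": [0.04, 0.002, -0.002], "turn": [0, 0, 0], "hand": 0}, {"slide": [0.055, 0.003, -0.003], "turn": [0, 0, 0.001], "hand": 0}, {"slide": [0.07, 0.004, -0.004], "turn": [0, 0, 0.003], "hand": 0}, {"slide": [0.085, 0.005, -0.005], "turn": [0, 0, 0.005], "hand": 0}, {"slide": [0.1, 0.006, -0.005], "turn": [0, 0, 0.007], "hand": 0}, {"slide": [0.115, 0.007, -0.005], "turn": [0, 0, 0.009], "hand": 0}, {"slide": [0.13, 0.009, -0.005], "turn": [0, 0, 0.011], "hand": 0}, {"slide": [0.145, 0.01, -0.005], "turn": [0, 0, 0.013], "hand": 0}, {"slide": [0.16, 0.012, -0.005], "turn": [0, 0, 0.015], "hand": 0}, {"slide": [0.175, 0.013, -0.005], "turn": [0, 0, 0.017], "hand": 0}, {"slide": [0.19, 0.014, -0.005], "turn": [0, 0, 0.019], "hand": 0}]'

```text
time_s: 5.52
ee_pos: [580.8, -87.1, 39.2]
tool_rot: [[-0.277, 0.961, -0.0], [0.961, 0.277, 0.0], [0.0, -0.0, -1.0]]
ft_force: [0.1, -0.5, 0.2]
grip_width: 93.9
grip_force: 0.2
```

Run:
```python
from h import *
gb(46,-113,40,0)
save("wrist","w2.png")
for r in recognise("bar","wrist")[:1]: p=atz("wrist",r["pixel"],20);print(r["score"],r["pixel"],p,inblk(p))
```

```text
t 5.525 blk [  49.4 -164.2] z 39.2 yaw 4.96 F [ 0.1 -0.5  0.2]
slide [ 0.2052  0.0041 -0.0032] turn [-0.     -0.      0.0276]
0.86 [225.8, 308.3] [565.53769629 -57.27937192  20.        ] [  40.17955156 -131.98388509]
```

View pics/w2.png

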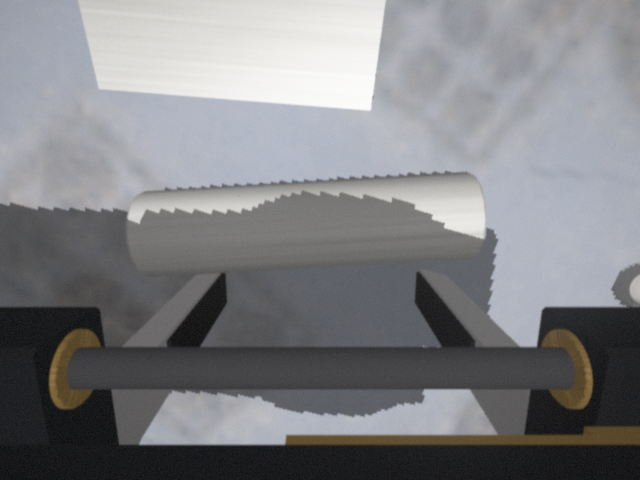

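The wrist view shows the bar rolling ahead, touched mainly by the near finger and still about 3.5° off the tool axis. The ramp toe lies ahead at (100,88) to (372,110) px and will help square the bar up.

Emit:
servo_tool --steps '[{"slide": [0.015, -0.002, 0], "turn": [0, 0, 0.003], "hand": 0}, {"slide": [0.03, -0.004, 0], "turn": [0, 0, 0.006], "hand": 0}, {"slide": [0.045, -0.006, 0], "turn": [0, 0, 0.009], "hand": 0}, {"slide": [0.06, -0.008, 0], "turn": [0, 0, 0.012], "hand": 0}, {"slide": [0.075, -0.01, -0.001], "turn": [0, 0, 0.015], "hand": 0}, {"slide": [0.09, -0.01, -0.002], "turn": [0, 0, 0.018], "hand": 0}, {"slide": [0.105, -0.01, -0.003], "turn": [0, 0, 0.021], "hand": 0}, {"slide": [0.12, -0.01, -0.004], "turn": [0, 0, 0.024], "hand": 0}, {"slide": [0.135, -0.01, -0.005], "turn": [0, 0, 0.0275], "hand": 0}, {"slide": [0.15, -0.01, -0.006], "turn": [0, 0, 0.0275], "hand": 0}, {"slide": [0.165, -0.01, -0.007], "turn": [0, 0, 0.0275], "hand": 0}, {"slide": [0.18, -0.01, -0.008], "turn": [0, 0, 0.0275], "hand": 0}]'

```text
time_s: 7.12
ee_pos: [565.9, -44.7, 41.2]
tool_rot: [[-0.193, 0.981, -0.0], [0.981, 0.193, -0.0], [-0.0, -0.0, -1.0]]
ft_force: [0.2, -1.7, -0.3]
grip_width: 94.0
grip_force: 0.6
```

```bash
cat >> h.py <<'E'
def bar(z,name):
    save("wrist",name)
    for r in recognise("bar","wrist")[:1]: p=atz("wrist",r["pixel"],z);print(round(r["score"],2),r["pixel"],inblk(p).round(1))
E
python3 - <<'E'
from h import *
gb(42,-75,45,0)
bar(20,"w3.png")
E
```

```text
t 7.125 blk [  43.  -119.7] z 41.2 yaw 0.04 F [ 0.2 -1.7 -0.3]
slide [ 0.1788 -0.0038 -0.0152] turn [-0.      0.      0.0002]
0.71 [217.0, 298.9] [ 32.1 -83.1]
```

View pics/w3.png

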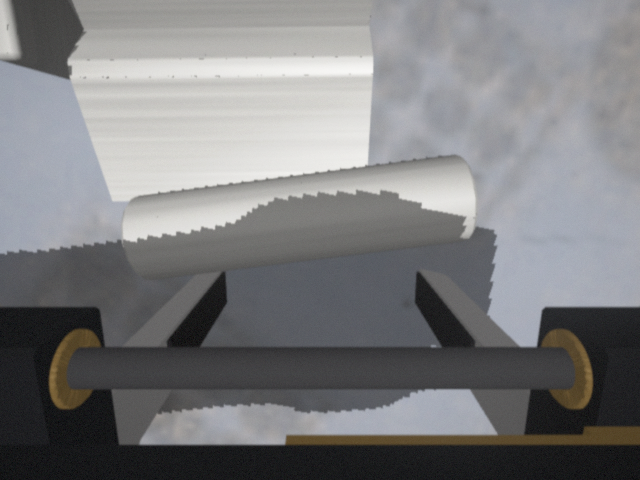

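The wrist view shows the bar's far half meeting the ramp toe, with the bar still skewed about 8° and its near end at (128,235) px against the near finger. I'll push on slowly and let the ramp square it up.

Emit:
servo_tool --steps '[{"slide": [0.012, -0.002, -0.001], "turn": [0, 0, 0], "hand": 0}, {"slide": [0.024, -0.004, -0.002], "turn": [0, 0, 0], "hand": 0}, {"slide": [0.036, -0.006, -0.004], "turn": [0, 0, 0], "hand": 0}, {"slide": [0.048, -0.008, -0.006], "turn": [0, 0, 0], "hand": 0}, {"slide": [0.06, -0.01, -0.008], "turn": [0, 0, 0], "hand": 0}, {"slide": [0.072, -0.012, -0.01], "turn": [0, 0, 0], "hand": 0}, {"slide": [0.084, -0.014, -0.011], "turn": [0, 0, 0], "hand": 0}]'

```text
time_s: 8.1
ee_pos: [560.0, -27.1, 45.0]
tool_rot: [[-0.191, 0.981, 0.003], [0.981, 0.191, -0.003], [-0.003, 0.002, -1.0]]
ft_force: [4.2, -13.8, 8.8]
grip_width: 93.7
grip_force: 7.0
```

Run:
```python
from h import *
gb(40,-75,47,0)
bar(25,"w4.png")
```

```text
t 8.1 blk [  40.5 -101.3] z 45.0 yaw -0.06 F [  4.2 -13.8   8.8]
slide [ 0.105  -0.0022 -0.0084] turn [ 0.0008  0.001  -0.0003]
0.6 [231.2, 296.1] [ 28.3 -70.9]
```

View pics/w4.png

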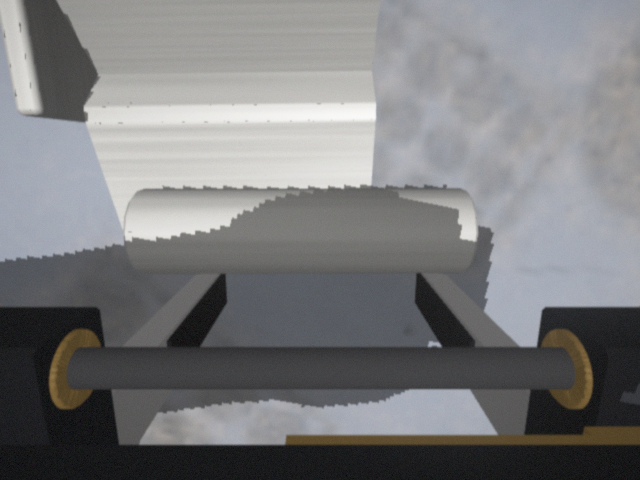

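The wrist view now shows the bar square to the groove, running along rows 190–270 from column 125 to 477. Both fingers are touching it and it is on the ramp. I'll keep pushing.

Emit:
servo_tool --steps '[{"slide": [0.012, 0, 0], "turn": [0, 0, 0], "hand": 0}, {"slide": [0.024, 0, 0], "turn": [0, 0, 0], "hand": 0}, {"slide": [0.036, 0, 0], "turn": [0, 0, 0], "hand": 0}, {"slide": [0.048, 0, -0.002], "turn": [0, 0, 0], "hand": 0}, {"slide": [0.06, 0, -0.004], "turn": [0, 0, 0], "hand": 0}, {"slide": [0.072, 0, -0.006], "turn": [0, 0, 0], "hand": 0}, {"slide": [0.084, 0, -0.009], "turn": [0, 0, 0], "hand": 0}, {"slide": [0.096, 0, -0.012], "turn": [0, 0, 0], "hand": 0}, {"slide": [0.108, 0, -0.015], "turn": [0, 0, 0], "hand": 0}]'

```text
time_s: 9.32
ee_pos: [554.3, -0.3, 48.5]
tool_rot: [[-0.192, 0.981, 0.002], [0.981, 0.192, -0.002], [-0.003, 0.001, -1.0]]
ft_force: [2.9, -12.3, 7.9]
grip_width: 93.9
grip_force: 6.5
```

Run:
```python
from h import *
gb(40,-42,50,0)
bar(35,"w5.png")
```

```text
t 9.325 blk [ 40.2 -73.9] z 48.5 yaw -0.05 F [  2.9 -12.3   7.9]
slide [ 0.1275 -0.0007 -0.0064] turn [ 0.0005  0.0008 -0.0003]
0.66 [234.8, 297.0] [ 28.8 -43.9]
```

View pics/w5.png

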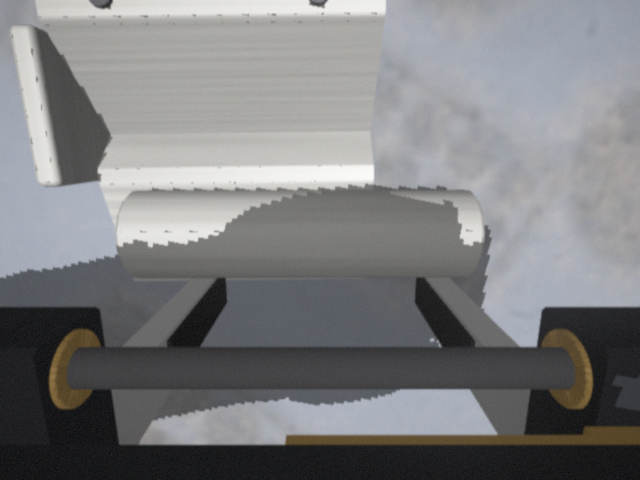

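The bar is high on the ramp and square, along rows 190–280, just short of the crest line at about row 180. Next is a slow push over the crest.

Emit:
servo_tool --steps '[{"slide": [0.012, 0, -0.002], "turn": [0, 0, 0], "hand": 0}, {"slide": [0.024, 0, -0.004], "turn": [0, 0, 0], "hand": 0}, {"slide": [0.036, 0, -0.006], "turn": [0, 0, 0], "hand": 0}, {"slide": [0.048, 0, -0.008], "turn": [0, 0, 0], "hand": 0}, {"slide": [0.06, 0, -0.01], "turn": [0, 0, 0], "hand": 0}, {"slide": [0.07, 0, -0.012], "turn": [0, 0, 0], "hand": 0}, {"slide": [0.08, 0, -0.014], "turn": [0, 0, 0], "hand": 0}, {"slide": [0.09, 0, -0.016], "turn": [0, 0, 0], "hand": 0}, {"slide": [0.1, 0, -0.018], "turn": [0, 0, 0], "hand": 0}, {"slide": [0.108, 0, -0.018], "turn": [0, 0, 0], "hand": 0}, {"slide": [0.116, 0, -0.018], "turn": [0, 0, 0], "hand": 0}, {"slide": [0.122, 0, -0.018], "turn": [0, 0, 0], "hand": 0}]'

```text
time_s: 10.92
ee_pos: [547.4, 31.7, 52.2]
tool_rot: [[-0.193, 0.981, -0.0], [0.981, 0.193, 0.0], [0.0, -0.0, -1.0]]
ft_force: [0.4, -0.7, -0.4]
grip_width: 93.7
grip_force: 0.0
```

Run:
```python
from h import *
gb(40,-38,55,0)
bar(35,"w6.png")
```

```text
t 10.925 blk [ 39.5 -41.2] z 52.2 yaw 0.04 F [ 0.4 -0.7 -0.4]
slide [ 0.0126  0.0021 -0.0114] turn [-0.     -0.      0.0002]
0.57 [203.3, 300.3] [29.5  2.1]
```

View pics/w6.png

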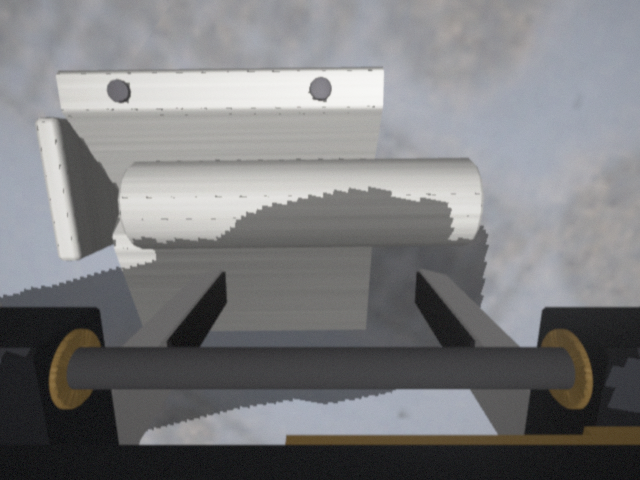

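The bar has dropped into the groove. It spans columns 120–482 px, with about 20 mm between its near end and the stop plate. I'll lift off, close the fingers and go round to the free end.

Emit:
servo_tool --steps '[{"slide": [-0.04, 0, 0], "turn": [0, 0, 0], "hand": 0}, {"slide": [-0.04, 0, -0.2], "turn": [0, 0, 0], "hand": 0.2}, {"slide": [-0.04, 0, -0.4], "turn": [0, 0, 0], "hand": 1}, {"slide": [-0.04, 0, -0.4], "turn": [0, 0, 0], "hand": 1}, {"slide": [-0.04, 0, -0.4], "turn": [0, 0, 0], "hand": 1}, {"slide": [-0.04, 0, -0.4], "turn": [0, 0, 0], "hand": 1}]'

```text
time_s: 11.78
ee_pos: [548.8, 21.4, 151.1]
tool_rot: [[-0.193, 0.981, -0.002], [0.981, 0.193, 0.0], [0.0, -0.002, -1.0]]
ft_force: [1.3, 0.5, -0.8]
grip_width: 47.1
grip_force: 0.0
```

Run:
```python
from h import *
gb(140,0,100,90)
o=observe();print(np.round(o["joint_positions"],0),o["grip_width"])
```

```text
t 11.775 blk [ 38.9 -51.6] z 151.1 yaw 0.02 F [ 1.3  0.5 -0.8]
slide [0.2062 0.4049 0.2037] turn [-4.000e-04 -6.000e-04 -4.999e-01]
[ 17.  24. -28. 107.  14.  53.  -6.] 47.1290483412392
```

Rotate and move at this height first.

Emit:
servo_tool --steps '[{"slide": [0.206, 0.405, 0], "turn": [0, 0, -0.5], "hand": 1}, {"slide": [0.206, 0.405, 0], "turn": [0, 0, -0.5], "hand": 1}, {"slide": [0.206, 0.405, 0], "turn": [0, 0, -0.5], "hand": 1}, {"slide": [0.206, 0.405, 0], "turn": [0, 0, -0.5], "hand": 1}, {"slide": [0.206, 0.405, 0], "turn": [0, 0, -0.5], "hand": 1}, {"slide": [0.206, 0.405, 0], "turn": [0, 0, -0.5], "hand": 1}, {"slide": [0.206, 0.405, 0], "turn": [0, 0, -0.5], "hand": 1}, {"slide": [0.206, 0.405, 0], "turn": [0, 0, -0.5], "hand": 1}, {"slide": [0.206, 0.405, 0], "turn": [0, 0, -0.5], "hand": 1}, {"slide": [0.206, 0.405, 0], "turn": [0, 0, -0.5], "hand": 1}, {"slide": [0.206, 0.405, 0], "turn": [0, 0, -0.5], "hand": 1}]'

```text
time_s: 13.15
ee_pos: [638.6, 91.8, 151.6]
tool_rot: [[-0.982, -0.191, -0.001], [-0.191, 0.982, 0.0], [0.001, 0.0, -1.0]]
ft_force: [0.0, 0.5, 0.6]
grip_width: 0.4
grip_force: 0.0
```

Run:
```python
from h import *
gb(140,0,43,90)
o=observe();print(np.round(o["joint_positions"],0),o["grip_width"])
bar(32,"w7.png")
```

```text
t 13.15 blk [140.5   0.2] z 151.6 yaw 89.93 F [0.  0.5 0.6]
slide [ 0.0017 -0.001   0.4345] turn [ 0.0001 -0.0003 -0.0004]
[ 21.  38. -47.  92.  31.  63.  67.] 0.41456965169901605
0.61 [96.1, 323.0] [38.1  2.4]
```

View pics/w7.png

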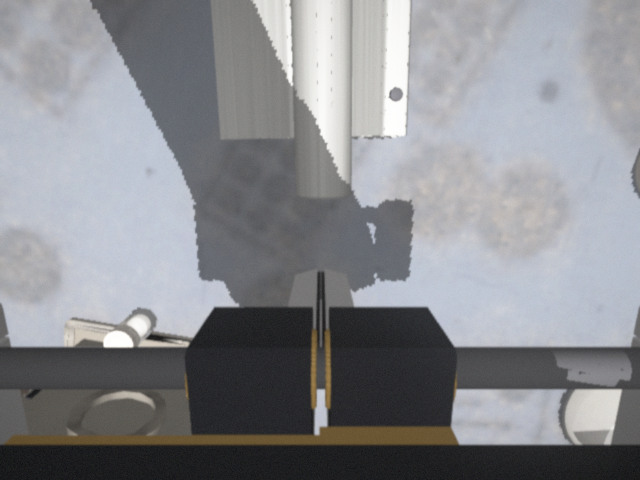

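The wrist view shows the bar's free end at (323,197) px, in line with the closed fingers at column 321, with space clear between them. Now lower and approach.

Emit:
servo_tool --steps '[{"slide": [0, 0, 0.15], "turn": [0, 0, 0], "hand": 1}, {"slide": [0, 0, 0.3], "turn": [0, 0, 0], "hand": 1}, {"slide": [0, 0, 0.435], "turn": [0, 0, 0], "hand": 1}, {"slide": [0, 0, 0.435], "turn": [0, 0, 0], "hand": 1}, {"slide": [0.03, 0, 0.435], "turn": [0, 0, 0], "hand": 1}, {"slide": [0.06, 0, 0.435], "turn": [0, 0, 0], "hand": 1}, {"slide": [0.075, 0, 0.435], "turn": [0, 0, 0], "hand": 1}, {"slide": [0.085, 0, 0.435], "turn": [0, 0, 0], "hand": 1}, {"slide": [0.095, 0, 0.435], "turn": [0, 0, 0], "hand": 1}, {"slide": [0.105, 0, 0.435], "turn": [0, 0, 0], "hand": 1}, {"slide": [0.115, 0, 0.435], "turn": [0, 0, 0], "hand": 1}, {"slide": [0.125, 0, 0.435], "turn": [0, 0, 0], "hand": 1}]'

```text
time_s: 14.75
ee_pos: [608.3, 85.7, 43.6]
tool_rot: [[-0.981, -0.193, 0.001], [-0.193, 0.981, 0.0], [-0.001, 0.0, -1.0]]
ft_force: [3.5, -0.0, -0.7]
grip_width: 0.3
grip_force: 1.9
```

Run:
```python
from h import *
gb(93,0,43,90)
```

```text
t 14.75 blk [1.096e+02 1.000e-01] z 43.6 yaw 90.03 F [ 3.5 -0.  -0.7]
slide [ 0.0666 -0.0004  0.0022] turn [0.     0.0002 0.0002]
```

Emit:
servo_tool --steps '[{"slide": [0.008, 0, 0], "turn": [0, 0, 0], "hand": 1}, {"slide": [0.016, 0, 0], "turn": [0, 0, 0], "hand": 1}, {"slide": [0.024, 0, 0], "turn": [0, 0, 0], "hand": 1}, {"slide": [0.032, 0, 0], "turn": [0, 0, 0], "hand": 1}, {"slide": [0.04, 0, 0], "turn": [0, 0, 0], "hand": 1}, {"slide": [0.048, 0, 0], "turn": [0, 0, 0], "hand": 1}]'

```text
time_s: 15.5
ee_pos: [596.4, 83.3, 43.5]
tool_rot: [[-0.981, -0.193, 0.0], [-0.193, 0.981, -0.0], [-0.0, -0.0, -1.0]]
ft_force: [4.7, -0.3, 2.0]
grip_width: 0.7
grip_force: 2.3
```

Emit:
servo_tool --steps '[{"slide": [0.005, 0, 0], "turn": [0, 0, 0], "hand": 1}, {"slide": [0.01, 0, 0], "turn": [0, 0, 0], "hand": 1}]'

```text
time_s: 15.75
ee_pos: [593.9, 82.8, 43.5]
tool_rot: [[-0.981, -0.193, 0.0], [-0.193, 0.981, -0.0], [-0.0, -0.0, -1.0]]
ft_force: [5.5, -1.4, 1.4]
grip_width: 0.4
grip_force: 2.2
```

```bash
python3 -c "
from h import *
st()"
```

```text
t 15.75 blk [95.   0.1] z 43.5 yaw 90.03 F [ 5.5 -1.4  1.4]
```

Emit:
servo_tool --steps '[{"slide": [0.003, 0, 0], "turn": [0, 0, 0], "hand": 1}, {"slide": [0.006, 0, 0], "turn": [0, 0, 0], "hand": 1}]'

```text
time_s: 16.0
ee_pos: [593.3, 82.8, 43.7]
tool_rot: [[-0.981, -0.193, 0.002], [-0.193, 0.981, 0.001], [-0.002, 0.0, -1.0]]
ft_force: [13.7, 1.3, -2.4]
grip_width: 0.5
grip_force: 6.5
```

Emit:
servo_tool --steps '[{"slide": [0.003, 0, 0], "turn": [0, 0, 0], "hand": 1}, {"slide": [0.006, 0, 0], "turn": [0, 0, 0], "hand": 1}]'

```text
time_s: 16.25
ee_pos: [593.2, 82.9, 44.3]
tool_rot: [[-0.981, -0.193, 0.005], [-0.193, 0.981, 0.002], [-0.005, 0.001, -1.0]]
ft_force: [20.9, 1.8, -2.9]
grip_width: 0.7
grip_force: 10.3
```

The force climbs with no further motion and the finger face is at about 86 mm, so the bar is on the stop. Back off and verify.

Emit:
servo_tool --steps '[{"slide": [-0.012, 0, 0], "turn": [0, 0, 0], "hand": 1}, {"slide": [-0.03, 0, 0], "turn": [0, 0, 0], "hand": 1}, {"slide": [-0.12, 0, 0], "turn": [0, 0, 0], "hand": 1}, {"slide": [-0.16, 0, 0], "turn": [0, 0, 0], "hand": 1}, {"slide": [-0.16, 0, -0.2], "turn": [0, 0, 0], "hand": 1}, {"slide": [-0.16, 0, -0.4], "turn": [0, 0, 0], "hand": 1}, {"slide": [0.1, 0, -0.6], "turn": [0, 0, 0], "hand": 1}, {"slide": [0.1, 0, -0.8], "turn": [0, 0, 0], "hand": 1}, {"slide": [0.1, 0, -0.8], "turn": [0, 0, 0], "hand": 1}, {"slide": [0.1, 0, -0.8], "turn": [0, 0, 0], "hand": 1}]'

```text
time_s: 17.5
ee_pos: [566.2, 77.2, 243.1]
tool_rot: [[-0.981, -0.193, -0.0], [-0.193, 0.981, -0.0], [0.0, -0.0, -1.0]]
ft_force: [0.4, -0.4, -0.2]
grip_width: 0.5
grip_force: 0.0
```

Run:
```python
from h import *
st();bar(32,"w8.png")
```

```text
t 17.5 blk [66.7 -0.1] z 243.1 yaw 90.01 F [ 0.4 -0.4 -0.2]
0.97 [154.9, 322.0] [3.6 1.9]
```

View pics/w8.png

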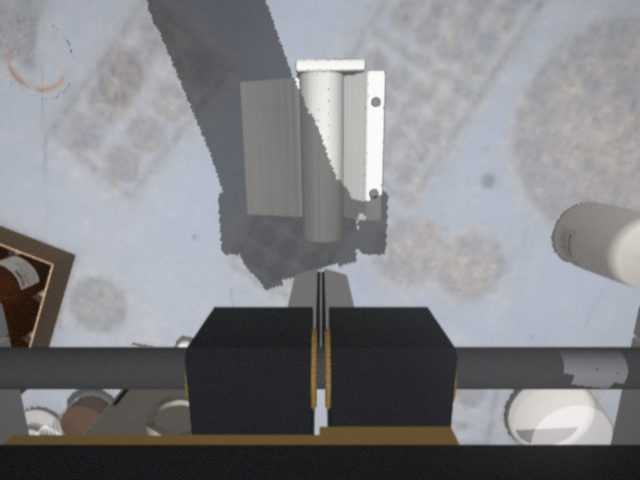

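The bar lies in the groove with its near end against the stop plate at (330,70) px and its free end out past the block at (322,240). The robot is clear of it.

```bash
python3 -c "
from h import *
print(workorder.hand_in())"
```

```text
the job is handed in; nothing more can be done
None
```

The bar was rolled up the ramp and over the crest into the groove, then pushed endways until it rested against the stop plate; the arm stayed well clear of both bottles and the vial, and I handed the job in at about 17.5 s.

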